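# Thread two keyed spacers onto a milling arbor, thick one first

## Robot

A 6-joint arm with a two-finger parallel gripper is mounted at the origin on a cart in front of the work surface, level with it; the furniture and walls round the work are solid. World frame = base frame: x ahead of the robot, y to its left, z up, the work surface at z = 0. Lengths are in mm, angles in rad, forces in N, time in s.
With the tool pointing down it reaches from about 350 to 950 mm from the base axis. Payload 17.4 kg.
Tool frame: the origin (TCP) lies midway between the tips of the shut fingers; the grasp point (between the pads) lies robot.grip_point_offset behind it (robot.grip_point_offset is the distance from the TCP to the grasp point, in mm); z points along the fingers, y is the line along which they close (so a half turn about z gives the same grasp; the last joint's range is limited). The gripper opens to 93 mm and grips with 3 to 60 N. Pads are 15 mm wide; open, the fingers measure 128 mm over their backs; the gripper's body (75 mm by 188 mm) begins 65 mm behind the grasp point.
Start: joints at [1.116, 0.116, 1.442, -0, 1.584, -0.038], TCP at [273.273, 617.215, 218.646] pointing down, gripper open.
Joint ranges: [-2.83, 2.83], [-0.83, 2.19], [0.07, 2.5], [-1.14, 4.28], [0.01, 3], [-2.97, 2.97]. Speed limits (rad/s): [1.89, 1.89, 2.22, 3.14, 3.14, 3.14].

## Interface

Orientations are given as a 3x3 rotation matrix whose columns are the frame's x, y, z axes.
In Python, from workcell import robot gives the robot as it stands. The module is installed in compiled form; this text tells all that it offers.
- The arm moves only by the tool carry_out, never from a script. Its argument "commands" is a list of rows, each a list of 5 numbers: the opening, from 0 (shut) to 1 (fully open), then the shift along the tool's x, y, z in units of 0.08 m (1.0 is 0.08 m), then the turn about the tool's z in units of 2 pi rad (1.0 is 2 pi rad). In form: [[fingers, x, y, z, turn], ...]. A call has exactly 10 rows; each row is the pose to reach, as a shift and turn from the pose commanded when the call began, along the tool's axes at that moment, turning the shorter way round; what a row does not reach only later rows make up. A row lasts 1/12 s, in which the tool goes at most 41.7 mm and 7.16 degrees, less where a joint would pass 70% of its speed; a pose out of reach is approached as far as the arm can. A call with a number of a shift or a turn outside -1 to 1 is refused whole. A call with a gripper value outside its range is refused whole. The fingers move at their own pace and stop on an object; "force" is the grip in N (left out, the last holds). Time passes only in rows, so rows that repeat a pose let the fingers close, or fill a call up. It gives the time, the measured TCP pose, the force, the opening and the grip force at its end, in the units of the state.
- robot.get_state(): the state, without advancing time (a new reading comes with each control period).
- robot.snapshot(name): name is "side" or "top"; returns the picture (400x640x3 uint8, red, green, blue); there is no depth.
- robot.camera_info(name): a dict with "fx", "fy", "cx", "cy" (pixels), "xyz" and "attitude" of the camera in the world. Camera axes: x right, y down, z forward; pixel columns grow to the right and rows downward; lengths in mm; the calibration is good to about 2 mm. A picture is of the moment at which its call begins. camera_info takes no time and is no camera call.
- robot.finish_job(): hands the job in; it is judged then, once.
The state is a dict: "clock": time; "q": joint angles; "joint_vel": joint speeds; "tau": joint torques, N m; "tool_pos": TCP position; "ee_rot": TCP orientation; "ft_force": force on the tool from outside, world axes, zero at the start; "torque": the same for the moment, N m; "gripper_width": finger opening in mm; "gripper_force": force on a finger pad.
Only numpy, scipy, OpenCV 4.12 (cv2) and the standard library are available. Lean on these libraries where they do the work, as an engineer would, in place of code of your own. Each camera call takes 0.05 s, during which the arm holds its last target. There are 200 camera calls.

## Task

Thread both keyed spacer rings onto the upright arbor, the thick one first and the thin one on top of it, each turned so that its keyway drops over the arbor's key and it goes fully home and flush, then let go of them. Which way the key points has to be found by gently turning the ring against it: never force a ring down or bang it on the arbor, and leave the other things on the bench where they are.

Things in the scene. Friction and masses are not known exactly. Their poses are not given: they have to be found in the camera images.
- arbor_stand: Fixed holder: blue square plate 84 x 84 x 14 mm with dark boss and ground steel shoulder (diameter 38, top 30 mm above the bench), carrying an upright steel arbor, diameter 25 mm, that ends 100 mm above the bench; its top 14 mm is a cone down to diameter 14. Brass key: see arbor_seat. Origin under the plate's centre, on the arbor's axis; z up.
- arbor_seat (a point): Point on the arbor's axis at the shoulder's upper face, where the first spacer sits; axes as the holder's. The key, 6.5 mm wide, 4.5 mm proud of the arbor, runs from here up 38 mm; above it the arbor is plain. It points somewhere between 0.3 and 1.9 rad counter-clockwise (from above) of the holder's -x; this turn is not measured, it must be felt or seen. The arbor is clamped (slips at 2.5 N m).
- thick_mid (a point): Centre (half-way up, on the axis of the bore) of the thick steel spacer ring: 50 mm outside diameter, 28 mm bore, 28 mm thick, 0.2 to 0.36 kg, lying flat on the bench. One keyway 9 mm wide and 4.5 mm deep runs through the bore in the ring's own -x direction; z is its axis.
- thin_mid (a point): Centre (half-way up, on the axis of the bore) of the thin steel spacer ring: 50 mm outside diameter, 28 mm bore, 16 mm thick, 0.11 to 0.21 kg, lying flat on the bench. Keyway as in the thick one, in its own -x direction; z is its axis.
- gear: Bystander: spur gear, 49 mm diameter, 19 mm high, origin under its centre.
- ring_gauge_25: Bystander: black setting ring, 53 mm diameter, 16 mm high, no keyway; not one of the spacers. Origin under its centre.
- loupe: Bystander: black eye loupe, 37 mm diameter, 34 mm high, origin under its centre.
- v_block: Bystander: steel V-block 35 x 60 x 30 mm, origin under its centre.
Things that resemble listed ones, but are neither listed nor needed, are in the scene too. What is shaped like the part that bears thin_mid but purple or yellow is not meant.

How it is judged (in metres and radians):
On the way, in this order (a step that is already met when the one before it is completed fails the run):
1. the thick spacer is keyed on the arbor and down on the shoulder (z of thick_mid in the frame of arbor_seat below 0.017 m and horizontal distance between thick_mid and arbor_seat below 0.003 m), for 0.2 s.
2. the thin spacer is keyed on the arbor and down on the thick one (z of thin_mid in the frame of arbor_seat between 0.033 and 0.039 m and horizontal distance between thin_mid and arbor_seat below 0.003 m), for 0.2 s.
At the end, for the whole second after the job is handed in: Both spacers are on the arbor (axes within 3 mm of the arbor's, tilt under 0.06 rad): the thick one down on the shoulder (centre less than 16 mm above it, 14 mm when home), the thin one down on the thick one (centre 33 to 38 mm above the shoulder, 36 mm when home); released (z of thick_mid in the frame of arbor_seat below 0.016 m and horizontal distance between each of thick_mid, thin_mid and arbor_seat below 0.003 m and z of thin_mid in the frame of arbor_seat between 0.033 and 0.038 m and angle between each of thick_mid, thin_mid's own z axis and vertical below 0.06 rad); the robot touches nothing.
It fails at once if a spacer is forced or banged against the arbor or its holder with more than 45 N (contact force between any of spacer_thick, spacer_thin and arbor_stand above 45 N).
It fails at once if a bystander is moved by more than 20 mm (distance of any of gear, ring_gauge_25, loupe, v_block from where it was at the start of the episode above 0.02 m).
It also fails if it takes over 69 s, if anything falls off the work surface, if the arm or the gripper's body presses on something with over 40 N, if the wrist force passes 120 N, or if a joint passes its speed limit or range.

## Working session

There is one attempt and no reset: what is moved stays moved. The work goes in short steps, Python scripts to look and compute and a tool call to move; the robot and the scene stay as the last step left them, time stands still between calls to the robot, and variables do not carry over. Pictures are saved under pics/ and viewed, at most 11 in all, crops included, and the job is handed in when it is done.

Besides the shell and the picture viewer there is one more tool, called after "Request:" by a JSON object that holds its "op" and its "data", one argument or row to a line. carry_out: Moves the arm, as the interface text tells. Shifts and turns lie within -1 to 1; 1 stands for 0.08 m of shift or 2 pi rad of turn. Its arguments: {"type":"object","properties":{"commands":{"type":"array","items":{"type":"array","items":{"type":"number"}}},"force":{"type":"number"}},"required":["commands"]}

```bash
mkdir -p pics
python3 - <<'E'
from workcell import robot
import cv2,numpy as np
for n in("top","side"):
    im=robot.snapshot(n); cv2.imwrite(f"pics/{n}0.png",im[:,:,::-1]); print(n,robot.camera_info(n))
s=robot.get_state(); print(s, robot.grip_point_offset)
E
```

```text
top {'fx': 392.2200792628127, 'fy': 392.2200792628127, 'cx': 322.4935073369628, 'cy': 202.91178038250797, 'xyz': array([531.82001745, 179.78417605, 889.97146902]), 'attitude': array([[-0.0118529 , -0.99856747,  0.05217768],
       [-0.9999166 ,  0.01156893, -0.0057411 ],
       [ 0.00512924, -0.05224138, -0.99862131]])}
side {'fx': 453.60789379389223, 'fy': 453.60789379389223, 'cx': 322.56669526635875, 'cy': 197.0029205561579, 'xyz': array([ 558.38805599, 1033.37746741,  415.07918872]), 'attitude': array([[-0.99978333, -0.00424712,  0.02037784],
       [-0.02039703,  0.39524748, -0.91834819],
       [-0.00415396, -0.91856485, -0.39524847]])}
{'clock': 0.1, 'q': array([ 1.11618965e+00,  1.16471599e-01,  1.44221113e+00, -2.25209670e-05,
        1.58399606e+00, -3.78214171e-02]), 'joint_vel': array([ 1.46155700e-04, -9.60658948e-04,  7.75138947e-05,  2.16600204e-04,
        1.99913640e-03,  5.80453161e-05]), 'tau': array([ 1.30018456e-03, -7.22890592e+01, -6.23864150e+01,  7.82415667e-02,
        2.27995450e-02, -1.14884092e-04]), 'tool_pos': array([273.20178652, 617.03797371, 217.94849659]), 'ee_rot': array([[-9.14394943e-01,  4.04823023e-01, -4.56699202e-04],
       [ 4.04823280e-01,  9.14394412e-01, -9.85707494e-04],
       [ 1.85661107e-05, -1.08620842e-03, -9.99999410e-01]]), 'ft_force': array([ 0.30222674, -0.41690882, -0.03563173]), 'torque': array([-0.04656952,  0.02642621,  0.05130241]), 'gripper_force': 0.0, 'gripper_width': 92.73634736488704} 18.8
```

View pics/top0.png

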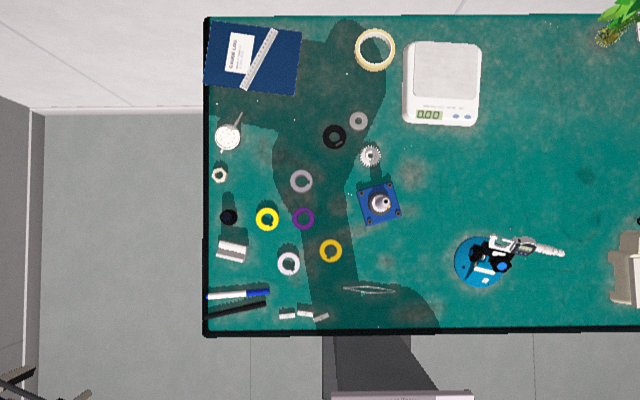

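View pics/side0.png

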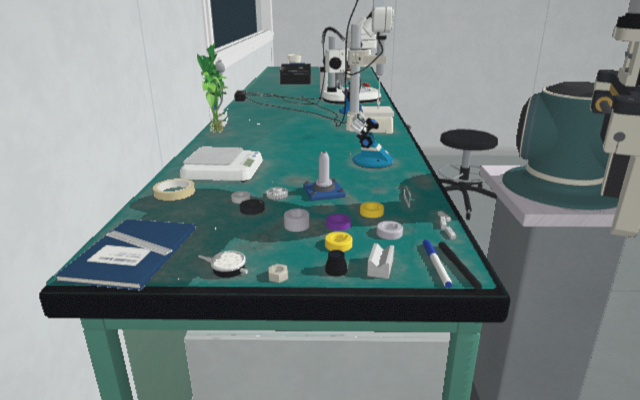

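Candidates for the grey rings in the top view are (301,181), (288,263) and the small washer at (359,121). Purple, yellow and orange rings are decoys. I'll confirm in an enlarged crop.

```bash
cat > h.py <<'E'
from workcell import robot
import cv2,numpy as np
def ray(n,u,v):
    c=robot.camera_info(n); d=c["attitude"]@[(u-c["cx"])/c["fx"],(v-c["cy"])/c["fy"],1]
    return c["xyz"],d
def onz(n,u,v,z):
    p,d=ray(n,u,v); return p+d*(z-p[2])/d[2]
def proj(n,P):
    c=robot.camera_info(n); q=c["attitude"].T@(np.array(P)-c["xyz"])
    return q[0]/q[2]*c["fx"]+c["cx"],q[1]/q[2]*c["fy"]+c["cy"]
E
python3 - <<'E'
from h import *
t=cv2.imread("pics/top0.png");s=cv2.imread("pics/side0.png")
r=lambda a,w,h:cv2.resize(a,(w,h),interpolation=cv2.INTER_CUBIC)
a=r(t[155:285,260:420],738,600)
cv2.imwrite("pics/c1.png",a)
b=r(s[140:250,260:420],800,550)
cv2.imwrite("pics/c2.png",b)
for n,u,v,z in(("thk",301,181,28),("thin",288,263,16),("seat",379,203,14),("wash",359,121,10)):
    P=onz(n="top",u=u,v=v,z=z);print(n,P,proj("side",P))
E
```

```text
thk [625.81902607 221.67841983  28.        ] (np.float64(297.73733070692714), np.float64(214.36956623792537))
thin [445.24458057 252.65436425  16.        ] (np.float64(390.5248592189982), np.float64(227.41058361049562))
seat [575.92648325  48.29127811  14.        ] (np.float64(324.3683865712091), np.float64(188.04192565307318))
wash [763.22950213  89.5563432   10.        ] (np.float64(241.675545837112), np.float64(196.20159043237075))
```

View pics/c1.png

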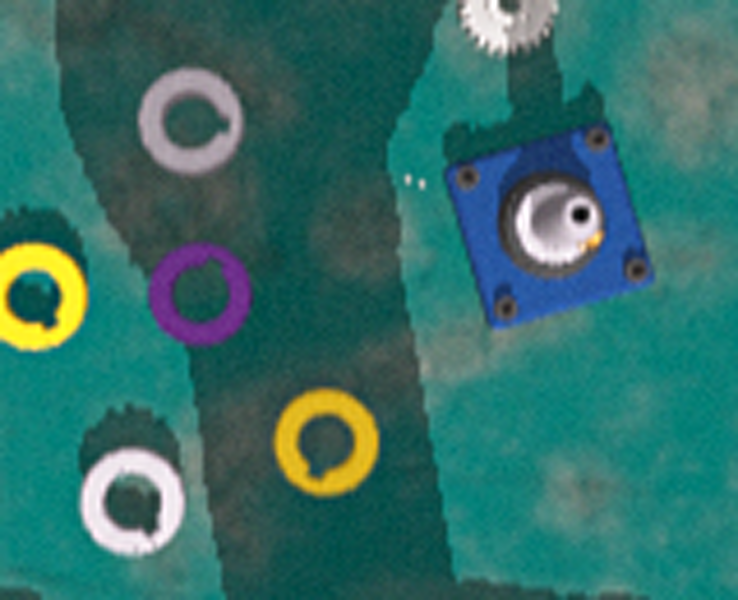

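View pics/c2.png

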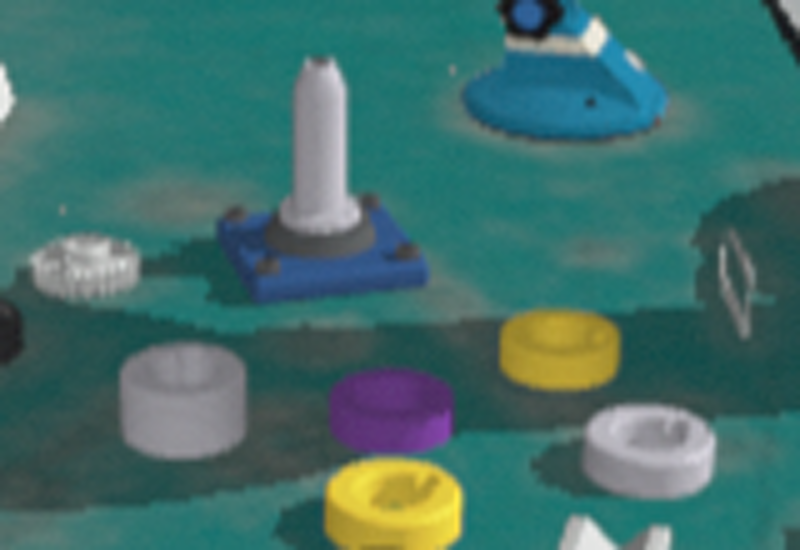

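The crop shows the thick grey ring at top px (301,181): tallest in the side view, keyway pointing image-right. The thin ring is the light one at (288,263): half as tall, keyed to the lower right. The brass key shows at about (389,207), lower-right of the arbor. Now measuring.

Run:
```python
from h import *
t=cv2.imread("pics/top0.png")
hsv=cv2.cvtColor(t,cv2.COLOR_BGR2HSV).astype(int);H,S,V=hsv[...,0],hsv[...,1],hsv[...,2]
def ring(box,top):
    x0,y0,x1,y1=box
    m=np.zeros(t.shape[:2],np.uint8); m[y0:y1,x0:x1]=((S<70)&(V>90))[y0:y1,x0:x1]
    m=cv2.resize(m*255,None,fx=4,fy=4,interpolation=cv2.INTER_LINEAR);m=(m>127).astype(np.uint8)
    cs,h=cv2.findContours(m,cv2.RETR_CCOMP,cv2.CHAIN_APPROX_NONE)
    c=max(cs,key=cv2.contourArea); e=cv2.fitEllipse(c)
    uv=(np.array(e[0])-1.5)/4; P=onz("top",*uv,top); print("ring",uv,e[1],P.round(1))
    inn=sorted([k for k,hh in zip(cs,h[0]) if hh[3]>=0],key=cv2.contourArea)[-1][:,0]
    W=np.array([onz("top",*((p-1.5)/4),top) for p in inn])-P
    a=np.arctan2(W[:,1],W[:,0]);r=np.hypot(W[:,0],W[:,1])
    for k in np.argsort(-r)[:14]: print(round(a[k],2),round(r[k],1),end="; ")
    k=r>15.2; print("mean far",np.angle(np.mean(np.exp(1j*a[k])*(r[k]-14))),k.sum())
ring((285,165,318,198),28);ring((272,246,305,281),16)
# plate
m=((H>105)&(H<125)&(S>120)).astype(np.uint8);m[:170]=0;m[235:]=0;m[:,:350]=0;m[:,410:]=0
c=max(cv2.findContours(m,0,1)[0],key=cv2.contourArea);hull=cv2.convexHull(c);R=cv2.minAreaRect(hull)
print("plate",R,onz("top",*R[0],14).round(1))
B=np.array([onz("top",*p,14) for p in cv2.boxPoints(R)]);print(B.round(0)[:,:2].tolist(),np.arctan2(*(B[1]-B[0])[1::-1]))
u,v=260+580/4.6125-.5,155+213/4.615-.5;print("tip",u,v,onz("top",u,v,100).round(1))
# brass
m=(H>8)&(H<32)&(S>70)&(V>90);m[:190]=0;m[220:]=0;m[:,:370]=0;m[:,:][:,400:]=0
for y,x in np.argwhere(m): print((x,y),t[y,x],onz("top",x,y,68).round(1)[:2])
s=cv2.imread("pics/side0.png")
for P in [(x,48,100) for x in (570,575,580)]: print(proj("side",P))
print("side tip px ~",260+320/5-.5,140+60/5)
```

```text
ring [300.9630127  180.83895874] (92.00543975830078, 95.42398071289062) [626.2 221.8  28. ]
-1.75 17.1; -1.72 17.1; -1.68 17.0; -1.65 16.9; -1.62 16.9; -1.59 16.9; -1.79 16.7; -1.55 16.4; -1.83 16.3; -1.52 15.8; -1.84 15.8; -1.51 15.3; -1.85 15.2; -1.44 14.8; mean far -1.683567165347505 13
ring [289.82229614 262.24377441] (91.21998596191406, 116.05877685546875) [446.9 248.6  16. ]
-2.88 19.1; -2.91 19.0; -2.84 18.8; -2.81 18.4; -2.93 18.3; -2.8 17.9; -2.73 17.8; -2.95 17.7; 1.93 17.6; -2.76 17.6; -2.69 17.6; 1.9 17.4; -2.64 17.3; 1.97 17.3; mean far 2.507868136725416 63
plate ((378.6100769042969, 203.36700439453125), (36.876312255859375, 36.7805290222168), 73.3007583618164) [575.1  49.2  14. ]
[[603.0, 100.0], [626.0, 21.0], [547.0, -2.0], [524.0, 78.0]] -1.2904783104557602
tip 385.24525745257455 200.65384615384616 [576.2  48.5 100. ]
(np.int64(389), np.int64(205)) [138 187 230] [568.8  35.5]
(np.int64(390), np.int64(205)) [ 83 123 164] [568.7  33.4]
(np.int64(388), np.int64(206)) [151 204 246] [566.7  37.6]
(np.int64(389), np.int64(206)) [115 228 255] [566.7  35.5]
(np.int64(390), np.int64(206)) [ 95 125 161] [566.6  33.4]
(np.int64(387), np.int64(207)) [105 171 221] [564.6  39.8]
(np.int64(388), np.int64(207)) [ 78 185 249] [564.6  37.7]
(np.int64(389), np.int64(207)) [ 94 187 241] [564.6  35.6]
(np.int64(387), np.int64(208)) [ 77 122 166] [562.5  39.8]
(np.int64(388), np.int64(208)) [ 73 124 173] [562.5  37.7]
(np.int64(389), np.int64(208)) [ 80  96 120] [562.5  35.6]
(np.float64(326.88306641574195), np.float64(152.90753613800882))
(np.float64(324.6806932006592), np.float64(152.90254504935743))
(np.float64(322.4787557544425), np.float64(152.89755494825937))
side tip px ~ 323.5 152.0
```

Request:
{"op": "carry_out", "data": {
  "commands": [
    [1, -0.1, -0.0455, 0.0245, 0],
    [1, -0.2, -0.091, 0.049, 0],
    [1, -0.3, -0.1365, 0.0735, 0],
    [1, -0.4, -0.182, 0.098, 0],
    [1, -0.5, -0.2275, 0.1225, 0],
    [1, -0.6, -0.273, 0.147, 0],
    [1, -0.7, -0.3185, 0.1715, 0],
    [1, -0.8, -0.364, 0.196, 0],
    [1, -0.9, -0.4095, 0.2205, 0],
    [1, -1, -0.455, 0.245, 0]
  ]
}}

```text
clock: 0.93
tool_pos: [332.3, 550.8, 198.9]
ee_rot: [[-0.914, 0.405, 0.0], [0.405, 0.914, -0.0], [-0.0, -0.0, -1.0]]
ft_force: [-0.3, 0.0, 0.3]
gripper_width: 92.9
gripper_force: 0.0
```

Request:
{"op": "carry_out", "data": {
  "commands": [
    [1, -0.1, -0.0455, 0.0245, 0],
    [1, -0.2, -0.091, 0.049, 0],
    [1, -0.3, -0.1365, 0.0735, 0],
    [1, -0.4, -0.182, 0.098, 0],
    [1, -0.5, -0.2275, 0.1225, 0],
    [1, -0.6, -0.273, 0.147, 0],
    [1, -0.7, -0.3185, 0.1715, 0],
    [1, -0.8, -0.364, 0.196, 0],
    [1, -0.9, -0.4095, 0.2205, 0],
    [1, -1, -0.455, 0.245, 0]
  ]
}}

```text
clock: 1.77
tool_pos: [390.7, 485.2, 179.3]
ee_rot: [[-0.914, 0.405, 0.0], [0.405, 0.914, -0.0], [-0.0, 0.0, -1.0]]
ft_force: [0.5, -0.0, 0.3]
gripper_width: 92.8
gripper_force: 0.0
```

Request:
{"op": "carry_out", "data": {
  "commands": [
    [1, -0.1, -0.0455, 0.0245, 0],
    [1, -0.2, -0.091, 0.049, 0],
    [1, -0.3, -0.1365, 0.0735, 0],
    [1, -0.4, -0.182, 0.098, 0],
    [1, -0.5, -0.2275, 0.1225, 0],
    [1, -0.6, -0.273, 0.147, 0],
    [1, -0.7, -0.3185, 0.1715, 0],
    [1, -0.8, -0.364, 0.196, 0],
    [1, -0.9, -0.4095, 0.2205, 0],
    [1, -1, -0.455, 0.245, 0]
  ]
}}

```text
clock: 2.6
tool_pos: [449.1, 419.5, 159.6]
ee_rot: [[-0.914, 0.405, 0.0], [0.405, 0.914, -0.0], [-0.0, -0.0, -1.0]]
ft_force: [0.0, 0.7, -0.1]
gripper_width: 93.0
gripper_force: 0.0
```

Request:
{"op": "carry_out", "data": {
  "commands": [
    [1, -0.1, -0.0455, 0.0245, 0],
    [1, -0.2, -0.091, 0.049, 0],
    [1, -0.3, -0.1365, 0.0735, 0],
    [1, -0.4, -0.182, 0.098, 0],
    [1, -0.5, -0.2275, 0.1225, 0],
    [1, -0.6, -0.273, 0.147, 0],
    [1, -0.7, -0.3185, 0.1715, 0],
    [1, -0.8, -0.364, 0.196, 0],
    [1, -0.9, -0.4095, 0.2205, 0],
    [1, -1, -0.455, 0.245, 0]
  ]
}}

```text
clock: 3.43
tool_pos: [507.5, 353.9, 140.0]
ee_rot: [[-0.914, 0.405, -0.0], [0.405, 0.914, -0.0], [0.0, -0.0, -1.0]]
ft_force: [-0.1, 0.1, -0.5]
gripper_width: 93.1
gripper_force: 0.0
```

Request:
{"op": "carry_out", "data": {
  "commands": [
    [1, -0.1, -0.0455, 0.0245, 0],
    [1, -0.2, -0.091, 0.049, 0],
    [1, -0.3, -0.1365, 0.0735, 0],
    [1, -0.4, -0.182, 0.098, 0],
    [1, -0.5, -0.2275, 0.1225, 0],
    [1, -0.6, -0.273, 0.147, 0],
    [1, -0.7, -0.3185, 0.1715, 0],
    [1, -0.8, -0.364, 0.196, 0],
    [1, -0.9, -0.4095, 0.2205, 0],
    [1, -1, -0.455, 0.245, 0]
  ]
}}

```text
clock: 4.27
tool_pos: [565.9, 288.2, 120.5]
ee_rot: [[-0.914, 0.405, -0.0], [0.405, 0.914, -0.0], [0.0, -0.0, -1.0]]
ft_force: [-0.3, -0.4, -0.6]
gripper_width: 93.0
gripper_force: 0.0
```

Request:
{"op": "carry_out", "data": {
  "commands": [
    [1, -0.1, -0.0455, 0.0245, 0],
    [1, -0.2, -0.091, 0.049, 0],
    [1, -0.3, -0.1365, 0.0735, 0],
    [1, -0.4, -0.182, 0.098, 0],
    [1, -0.5, -0.2275, 0.1225, 0],
    [1, -0.6, -0.273, 0.147, 0],
    [1, -0.7, -0.3185, 0.1715, 0],
    [1, -0.8, -0.364, 0.196, 0],
    [1, -0.9, -0.4095, 0.2205, 0],
    [1, -1, -0.455, 0.245, 0]
  ]
}}

```text
clock: 5.1
tool_pos: [624.3, 222.5, 100.9]
ee_rot: [[-0.914, 0.405, 0.0], [0.405, 0.914, -0.0], [-0.0, 0.0, -1.0]]
ft_force: [0.8, 1.4, -1.2]
gripper_width: 93.4
gripper_force: 0.0
```

Request:
{"op": "carry_out", "data": {
  "commands": [
    [1, -0.025, 0, 0.1, 0],
    [1, -0.025, 0, 0.2, 0],
    [1, -0.025, 0, 0.3, 0],
    [1, -0.025, 0, 0.4, 0],
    [1, -0.025, 0, 0.5, 0],
    [1, -0.025, 0, 0.6, 0],
    [1, -0.025, 0, 0.7, 0],
    [1, -0.025, 0, 0.8, 0],
    [1, -0.025, 0, 0.9, 0],
    [1, -0.025, 0, 0.97, 0]
  ]
}}

```text
clock: 5.93
tool_pos: [625.3, 222.3, 22.3]
ee_rot: [[-0.914, 0.405, -0.001], [0.405, 0.914, -0.0], [0.0, -0.0, -1.0]]
ft_force: [0.1, 0.4, -0.2]
gripper_width: 93.1
gripper_force: 0.0
```

Request:
{"op": "carry_out", "data": {
  "commands": [
    [1, 0, 0, 0.1, 0],
    [1, 0, 0, 0.2, 0],
    [1, 0, 0, 0.24, 0],
    [0.4, 0, 0, 0.24, 0],
    [0.4, 0, 0, 0.24, 0],
    [0.4, 0, 0, 0.24, 0],
    [0.4, 0, 0, 0.24, 0],
    [0.4, 0, 0, 0.24, 0],
    [0.4, 0, 0, 0.24, 0],
    [0.4, 0, 0, 0.24, 0]
  ],
  "force": 20
}}

```text
clock: 6.77
tool_pos: [625.6, 222.4, 4.4]
ee_rot: [[-0.914, 0.405, 0.0], [0.405, 0.914, -0.0], [-0.0, 0.0, -1.0]]
ft_force: [-1.4, -3.4, 0.5]
gripper_width: 51.0
gripper_force: 1.3
```

Request:
{"op": "carry_out", "data": {
  "commands": [
    [0, 0, 0, 0, 0],
    [0, 0, 0, 0, 0],
    [0, 0, 0, 0, 0],
    [0, 0, 0, 0, 0],
    [0, 0, 0, -0.1, 0],
    [0, 0, 0, -0.25, 0],
    [0, 0, 0, -0.4, 0],
    [0, 0, 0, -0.6, 0],
    [0, 0, 0, -0.8, 0],
    [0, 0, 0, -1, 0]
  ],
  "force": 20
}}

```text
clock: 7.6
tool_pos: [625.7, 222.4, 86.4]
ee_rot: [[-0.914, 0.405, 0.001], [0.405, 0.914, 0.0], [-0.001, 0.001, -1.0]]
ft_force: [0.3, -0.3, -3.0]
gripper_width: 49.2
gripper_force: 20.0
```

Request:
{"op": "carry_out", "data": {
  "commands": [
    [0, 0, 0, -0.1, 0],
    [0, 0, 0, -0.2, 0],
    [0, 0, 0, -0.3, 0],
    [0, 0, 0, -0.4, 0],
    [0, 0, -0.1, -0.5, 0],
    [0, 0, -0.3, -0.5, 0],
    [0, 0, -0.5, -0.5, 0],
    [0, 0, -0.7, -0.5, 0],
    [0, 0, -0.85, -0.5, 0],
    [0, 0, -0.9, -0.5, 0]
  ]
}}

```text
clock: 8.43
tool_pos: [595.4, 154.2, 124.0]
ee_rot: [[-0.914, 0.406, -0.0], [0.406, 0.914, -0.0], [0.0, -0.001, -1.0]]
ft_force: [-1.0, 0.1, -3.1]
gripper_width: 49.1
gripper_force: 20.0
```

Run:
```python
from h import *
s=robot.get_state();print(s["tool_pos"].round(1),s["gripper_width"],s["gripper_force"],s["ft_force"].round(1),s["clock"])
a=cv2.resize(robot.snapshot("top")[100:280,240:440,::-1],(660,594),interpolation=cv2.INTER_CUBIC);cv2.imwrite("pics/c3.png",a)
```

```text
[595.4 154.2 124. ] 49.05005695188179 19.999330550199375 [-1.   0.1 -3.1] 8.4333
```

View pics/c3.png

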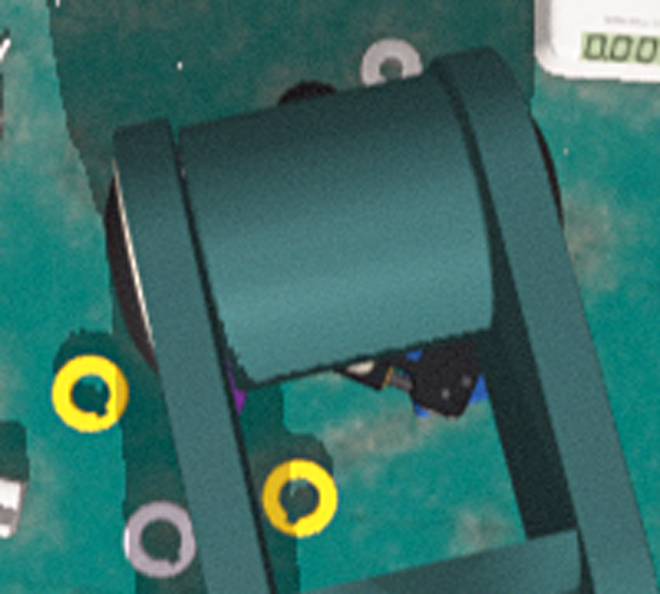

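Request:
{"op": "carry_out", "data": {
  "commands": [
    [0, -0.03, -0.1, 0, 0],
    [0, -0.06, -0.2, 0, 0],
    [0, -0.09, -0.3, 0, 0],
    [0, -0.12, -0.4, 0, 0],
    [0, -0.15, -0.5, 0, 0],
    [0, -0.18, -0.6, 0, 0],
    [0, -0.21, -0.7, 0, 0],
    [0, -0.25, -0.8, 0, 0],
    [0, -0.28, -0.9, 0, 0],
    [0, -0.315, -1, 0, 0]
  ]
}}

```text
clock: 9.32
tool_pos: [587.0, 72.4, 124.3]
ee_rot: [[-0.914, 0.405, 0.0], [0.405, 0.914, 0.0], [-0.0, 0.0, -1.0]]
ft_force: [0.0, 0.5, -3.7]
gripper_width: 49.1
gripper_force: 20.0
```

Request:
{"op": "carry_out", "data": {
  "commands": [
    [0, 0, -0.06, 0, 0.012],
    [0, 0, -0.12, 0, 0.024],
    [0, 0, -0.18, 0, 0.036],
    [0, 0, -0.24, 0, 0.048],
    [0, 0, -0.3, 0, 0.06],
    [0, 0, -0.3, 0, 0.072],
    [0, 0, -0.3, 0, 0.084],
    [0, 0, -0.3, 0, 0.099],
    [0, 0, -0.3, 0, 0.099],
    [0, 0, -0.3, 0, 0.099]
  ]
}}

```text
clock: 10.15
tool_pos: [577.4, 50.9, 124.3]
ee_rot: [[-0.51, 0.86, 0.0], [0.86, 0.51, -0.0], [-0.0, 0.0, -1.0]]
ft_force: [-1.2, -0.1, -2.3]
gripper_width: 49.2
gripper_force: 20.0
```

Run:
```python
from h import *
s=robot.get_state();print(s["tool_pos"].round(1),s["q"].round(2),s["ee_rot"].round(3).tolist())
t=robot.snapshot("top");cv2.imwrite("pics/t4.png",t[:,:,::-1])
a=robot.snapshot("side")[90:210,250:410,::-1];cv2.imwrite("pics/s4.png",a)
a=cv2.resize(a,(480,360),interpolation=cv2.INTER_CUBIC)
b=cv2.resize(t[240:285,265:310,::-1],(320,320),interpolation=cv2.INTER_CUBIC)
c=np.zeros((360,800,3),np.uint8);c[:,:480]=a;c[:320,480:]=b;cv2.imwrite("pics/c4.png",c)
```

```text
[577.4  50.9 124.3] [ 0.04 -0.05  1.77 -0.    1.43 -0.49] [[-0.51, 0.86, 0.0], [0.86, 0.51, -0.0], [-0.0, 0.0, -1.0]]
```

View pics/c4.png

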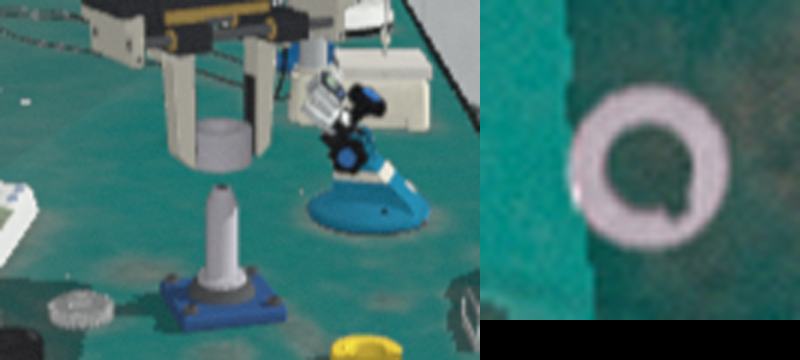

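Side view: the ring is centred within about 1 mm over the arbor tip at crop (222,187). The thin ring, now in shade, shows its keyway at lower right. Next is a gentle descent.

Request:
{"op": "carry_out", "data": {
  "commands": [
    [0, -0.01, -0.006, 0.04, 0],
    [0, -0.02, -0.012, 0.08, 0],
    [0, -0.025, -0.012, 0.12, 0],
    [0, -0.025, -0.012, 0.16, 0],
    [0, -0.025, -0.012, 0.2, 0],
    [0, -0.025, -0.012, 0.24, 0],
    [0, -0.025, -0.012, 0.28, 0],
    [0, -0.025, -0.012, 0.31, 0],
    [0, -0.025, -0.012, 0.34, 0],
    [0, -0.025, -0.012, 0.36, 0]
  ]
}}

```text
clock: 11.08
tool_pos: [577.5, 49.0, 95.1]
ee_rot: [[-0.507, 0.862, -0.0], [0.862, 0.507, -0.0], [0.0, -0.0, -1.0]]
ft_force: [0.3, -0.1, -2.5]
gripper_width: 49.2
gripper_force: 20.0
```

Run:
```python
from h import *
t=cv2.imread("pics/t4.png");hsv=cv2.cvtColor(t,cv2.COLOR_BGR2HSV).astype(int);S,V=hsv[...,1],hsv[...,2]
g=(t[...,2].astype(float)-t[...,1])[240:285,265:310] # R-G: positive for ring
g=cv2.resize(g,None,fx=4,fy=4,interpolation=cv2.INTER_CUBIC);m=(g>-25).astype(np.uint8)
cs,h=cv2.findContours(m,cv2.RETR_CCOMP,cv2.CHAIN_APPROX_NONE);i=max(range(len(cs)),key=lambda k:cv2.contourArea(cs[k]))
e=cv2.minEnclosingCircle(cs[i]);e2=cv2.fitEllipse(cs[i]);uv=(np.array(e2[0])-1.5)/4+[265,240];P=onz("top",*uv,16);print(uv,e,e2,P)
for k in range(len(cs)):
  if h[0][k][3]==i and len(cs[k])>60:
    W=np.array([onz("top",*((p-1.5)/4+[265,240]),16) for p in cs[k][:,0]])-P
    a=np.arctan2(W[:,1],W[:,0]);r=np.hypot(W[:,0],W[:,1]);print(np.c_[a,r].round(2)[np.argsort(-r)[:16]].tolist())
    q=r>15.5;print(np.angle(np.mean(np.exp(1j*a[q])*(r[q]-14))))
```

```text
[294.26818848 260.39308739] ((121.24678039550781, 70.75321960449219), 82.38562774658203) ((118.57275390625, 83.07234954833984), (98.92863464355469, 152.790283203125), 59.20441436767578) [450.80548829 238.74484897  16.        ]
[[1.93, 27.01], [1.87, 26.99], [1.85, 26.83], [1.91, 26.82], [1.96, 26.7], [1.83, 26.68], [1.89, 26.64], [1.81, 26.54], [1.79, 26.42], [1.99, 26.41], [1.77, 26.3], [1.75, 26.2], [2.01, 26.15], [1.73, 26.1], [2.14, 26.05], [1.71, 26.02]]
1.9911701023564545
```

Request:
{"op": "carry_out", "data": {
  "commands": [
    [0, 0, 0, 0.02, 0],
    [0, 0, 0, 0.04, 0],
    [0, 0, 0, 0.06, 0],
    [0, 0, 0, 0.08, 0],
    [0, 0, 0, 0.1, 0],
    [0, 0, 0, 0.12, 0],
    [0, 0, 0, 0.14, 0],
    [0, 0, 0, 0.165, 0],
    [0, 0, 0, 0.19, 0],
    [0, 0, 0, 0.21, 0]
  ]
}}

```text
clock: 11.92
tool_pos: [577.1, 49.0, 78.3]
ee_rot: [[-0.507, 0.862, -0.001], [0.862, 0.507, -0.0], [0.001, -0.001, -1.0]]
ft_force: [-5.6, -0.6, 0.1]
gripper_width: 48.9
gripper_force: 20.0
```

Run:
```python
from h import *
t=cv2.imread("pics/t4.png");x0,y0=268,244
c=cv2.resize(t[y0:282,x0:308],None,fx=8,fy=8,interpolation=cv2.INTER_CUBIC);hsv=cv2.cvtColor(c,cv2.COLOR_BGR2HSV).astype(int)
m=((hsv[...,1]<75)&(hsv[...,2]>105)).astype(np.uint8)
cs,h=cv2.findContours(m,cv2.RETR_CCOMP,cv2.CHAIN_APPROX_NONE);i=max(range(len(cs)),key=lambda k:cv2.contourArea(cs[k]))
f=lambda p:(np.array(p)+.5)/8-.5+[x0,y0]
e2=cv2.fitEllipse(cs[i]);P=onz("top",*f(e2[0]),16);print(f(e2[0]),e2[1],P)
for k in range(len(cs)):
  if h[0][k][3]==i and len(cs[k])>60:
    W=np.array([onz("top",*f(p),16) for p in cs[k][:,0]])-P
    a=np.arctan2(W[:,1],W[:,0]);r=np.hypot(W[:,0],W[:,1]);print(np.c_[a,r].round(2)[np.argsort(-r)[:40:3]].tolist())
    q=r>15.2;print(np.angle(np.mean(np.exp(1j*a[q])*(r[q]-14))))
print(robot.get_state()["torque"])
```

```text
[288.29898071 263.08037376] (182.4843292236328, 188.23666381835938) [445.05974377 251.99446122  16.        ]
[[-2.59, 17.8], [-2.66, 17.72], [-2.47, 17.65], [-2.64, 17.61], [-2.53, 17.58], [-2.69, 17.47], [-2.72, 17.23], [-2.72, 16.86], [-2.35, 16.59], [-2.32, 16.22], [-2.3, 15.85], [-2.27, 15.49], [-2.24, 15.15], [-2.78, 14.69]]
-2.5317501703682606
[-0.09689584  1.11669047 -0.03925904]
```

Request:
{"op": "carry_out", "data": {
  "commands": [
    [0, 0.005, -0.009, 0, 0],
    [0, 0.011, -0.018, 0, 0],
    [0, 0.011, -0.018, 0.01, 0],
    [0, 0.011, -0.018, 0.02, 0],
    [0, 0.011, -0.018, 0.03, 0],
    [0, 0.011, -0.018, 0.04, 0],
    [0, 0.011, -0.018, 0.045, 0],
    [0, 0.011, -0.018, 0.05, 0],
    [0, 0.011, -0.018, 0.05, 0],
    [0, 0.011, -0.018, 0.05, 0]
  ]
}}

```text
clock: 12.75
tool_pos: [575.9, 49.1, 74.6]
ee_rot: [[-0.507, 0.862, -0.0], [0.862, 0.507, 0.0], [0.0, -0.0, -1.0]]
ft_force: [-0.0, -0.1, -2.1]
gripper_width: 49.1
gripper_force: 20.0
```

Request:
{"op": "carry_out", "data": {
  "commands": [
    [0, 0, 0, 0.006, 0],
    [0, 0, 0, 0.012, 0],
    [0, 0, 0, 0.018, 0],
    [0, 0, 0, 0.024, 0],
    [0, 0, 0, 0.03, 0],
    [0, 0, 0, 0.036, 0],
    [0, 0, 0, 0.042, 0],
    [0, 0, 0, 0.048, 0],
    [0, 0, 0, 0.052, 0],
    [0, 0, 0, 0.052, 0]
  ]
}}

```text
clock: 13.58
tool_pos: [575.9, 49.1, 70.4]
ee_rot: [[-0.507, 0.862, -0.0], [0.862, 0.507, -0.0], [0.0, -0.0, -1.0]]
ft_force: [0.1, 0.4, -2.9]
gripper_width: 49.4
gripper_force: 20.0
```

Request:
{"op": "carry_out", "data": {
  "commands": [
    [0, 0, 0, 0.006, 0],
    [0, 0, 0, 0.012, 0],
    [0, 0, 0, 0.018, 0],
    [0, 0, 0, 0.024, 0],
    [0, 0, 0, 0.03, 0],
    [0, 0, 0, 0.036, 0],
    [0, 0, 0, 0.042, 0],
    [0, 0, 0, 0.048, 0],
    [0, 0, 0, 0.052, 0],
    [0, 0, 0, 0.052, 0]
  ]
}}

```text
clock: 14.42
tool_pos: [575.9, 49.1, 66.3]
ee_rot: [[-0.507, 0.862, -0.0], [0.862, 0.507, -0.0], [0.0, -0.0, -1.0]]
ft_force: [-0.1, 0.1, -3.4]
gripper_width: 49.0
gripper_force: 20.0
```

Request:
{"op": "carry_out", "data": {
  "commands": [
    [0, 0, 0, 0.03, 0],
    [0, 0, 0, 0.06, 0],
    [0, 0, 0, 0.09, 0],
    [0, 0, 0, 0.12, 0],
    [0, 0, 0, 0.15, 0],
    [0, 0, 0, 0.18, 0],
    [0, 0, 0, 0.21, 0],
    [0, 0, 0, 0.24, 0],
    [0, 0, 0, 0.27, 0],
    [0, 0, 0, 0.3, 0]
  ]
}}

```text
clock: 15.25
tool_pos: [575.9, 49.1, 42.1]
ee_rot: [[-0.507, 0.862, -0.0], [0.862, 0.507, 0.0], [0.0, -0.0, -1.0]]
ft_force: [0.9, 0.0, -2.2]
gripper_width: 49.4
gripper_force: 20.0
```

Request:
{"op": "carry_out", "data": {
  "commands": [
    [0, 0, 0, 0.015, 0],
    [0, 0, 0, 0.03, 0],
    [0, 0, 0, 0.045, 0],
    [0, 0, 0, 0.06, 0],
    [0, 0, 0, 0.07, 0],
    [0, 0, 0, 0.08, 0],
    [0, 0, 0, 0.086, 0],
    [0, 0, 0, 0.092, 0],
    [0, 0, 0, 0.097, 0],
    [0, 0, 0, 0.097, 0]
  ]
}}

```text
clock: 16.08
tool_pos: [575.9, 49.1, 34.5]
ee_rot: [[-0.507, 0.862, 0.0], [0.862, 0.507, -0.0], [-0.0, -0.0, -1.0]]
ft_force: [0.3, -0.5, -2.6]
gripper_width: 49.2
gripper_force: 20.0
```

Request:
{"op": "carry_out", "data": {
  "commands": [
    [0, 0, 0, 0.006, 0],
    [0, 0, 0, 0.006, 0],
    [0.6, 0, 0, 0.006, 0],
    [0.7, 0, 0, 0.006, 0],
    [0.75, 0, 0, 0.006, 0],
    [0.75, 0, 0, 0.006, 0],
    [0.75, 0, 0, 0.006, 0],
    [0.75, 0, 0, 0.006, 0],
    [0.75, 0, 0, 0.006, 0],
    [0.75, 0, 0, 0.006, 0]
  ]
}}

```text
clock: 16.92
tool_pos: [575.9, 49.1, 34.1]
ee_rot: [[-0.507, 0.862, 0.0], [0.862, 0.507, 0.0], [0.0, 0.0, -1.0]]
ft_force: [1.0, -1.0, -0.4]
gripper_width: 69.9
gripper_force: 0.0
```

Request:
{"op": "carry_out", "data": {
  "commands": [
    [0.75, 0, 0, -0.05, 0],
    [0.75, 0, 0, -0.1, 0],
    [0.75, 0, 0, -0.2, 0],
    [0.75, 0, 0, -0.3, 0],
    [0.75, 0, 0, -0.4, 0],
    [0.75, 0, 0, -0.5, 0],
    [0.75, 0, 0, -0.6, 0],
    [0.75, 0, 0, -0.75, 0],
    [0.75, 0, 0, -0.9, 0],
    [0.75, 0, 0, -1, 0]
  ]
}}

```text
clock: 17.75
tool_pos: [576.3, 49.1, 116.2]
ee_rot: [[-0.507, 0.862, 0.001], [0.862, 0.507, 0.0], [-0.001, 0.001, -1.0]]
ft_force: [0.5, 0.2, 0.6]
gripper_width: 69.7
gripper_force: 0.0
```

Run:
```python
from h import *
a=robot.snapshot("side")[110:220,270:390,::-1];cv2.imwrite("pics/c5.png",cv2.resize(a,(600,550),interpolation=cv2.INTER_CUBIC))
s=robot.get_state();print(s["tool_pos"],s["clock"],s["q"].round(2))
R=s["ee_rot"];print(((R.T@(np.array([445.1,252,125])-s["tool_pos"]))/80).round(3))
for z in(30,58): print([(np.array(proj("side",(576+dx,49,z)))-[270,110])*5 for dx in(-25,25)])
```

```text
[576.78341355  49.09111309 117.42973509] 17.8 [ 0.04 -0.05  1.78 -0.    1.41 -0.49]
[ 3.021 -0.132 -0.099]
[array([325.25392707, 359.1569203 ]), array([217.93763321, 358.77441007])]
[array([325.66255184, 302.53119739]), array([217.21043012, 302.19979808])]
```

View pics/c5.png

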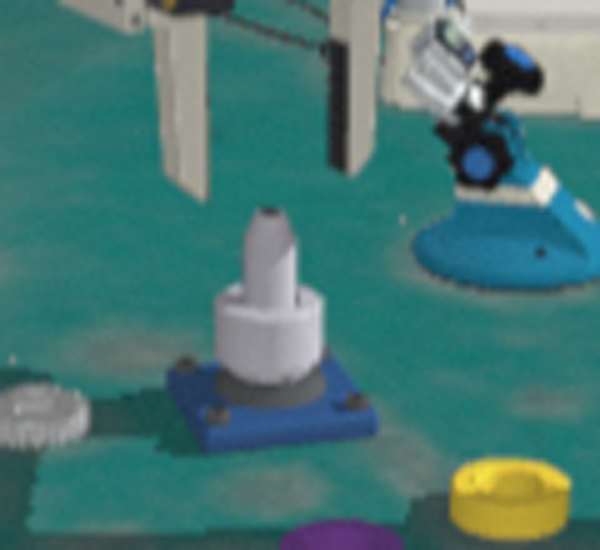

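Thick ring is seated flush on the shoulder: its edges in the crop (215–325, top about 302) match the predicted home position. Next I'll go to the thin ring.

Request:
{"op": "carry_out", "data": {
  "commands": [
    [0.9, 0.1, -0.004, 0, 0],
    [0.9, 0.2, -0.009, 0, 0],
    [0.9, 0.3, -0.013, 0, 0],
    [0.9, 0.4, -0.018, 0, 0],
    [0.9, 0.5, -0.022, 0, 0],
    [0.9, 0.6, -0.026, 0, 0],
    [0.9, 0.7, -0.031, 0, 0],
    [0.9, 0.8, -0.035, 0, 0],
    [0.9, 0.9, -0.04, 0, 0],
    [0.9, 1, -0.044, 0, 0]
  ]
}}

```text
clock: 18.63
tool_pos: [531.8, 116.9, 114.1]
ee_rot: [[-0.507, 0.862, 0.0], [0.862, 0.507, -0.0], [-0.0, -0.0, -1.0]]
ft_force: [0.3, 0.6, -1.1]
gripper_width: 83.9
gripper_force: 0.0
```

Request:
{"op": "carry_out", "data": {
  "commands": [
    [0.9, 0.1, -0.004, 0.03, 0],
    [0.9, 0.2, -0.009, 0.06, 0],
    [0.9, 0.3, -0.013, 0.09, 0],
    [0.9, 0.4, -0.018, 0.12, 0],
    [0.9, 0.5, -0.022, 0.15, 0],
    [0.9, 0.6, -0.026, 0.18, 0],
    [0.9, 0.7, -0.031, 0.21, 0],
    [0.9, 0.8, -0.035, 0.24, 0],
    [0.9, 0.9, -0.04, 0.27, 0],
    [0.9, 1, -0.044, 0.3, 0]
  ]
}}

```text
clock: 19.47
tool_pos: [488.2, 184.0, 89.8]
ee_rot: [[-0.507, 0.862, -0.0], [0.862, 0.507, -0.0], [0.0, -0.0, -1.0]]
ft_force: [0.3, -0.2, 0.2]
gripper_width: 83.3
gripper_force: 0.0
```

Request:
{"op": "carry_out", "data": {
  "commands": [
    [0.9, 0.1, -0.004, 0.04, 0],
    [0.9, 0.2, -0.009, 0.08, 0],
    [0.9, 0.3, -0.013, 0.12, 0],
    [0.9, 0.4, -0.018, 0.16, 0],
    [0.9, 0.5, -0.022, 0.2, 0],
    [0.9, 0.6, -0.026, 0.24, 0],
    [0.9, 0.7, -0.031, 0.28, 0],
    [0.9, 0.8, -0.035, 0.32, 0],
    [0.9, 0.9, -0.04, 0.36, 0],
    [0.9, 1, -0.044, 0.4, 0]
  ]
}}

```text
clock: 20.3
tool_pos: [444.6, 251.2, 57.8]
ee_rot: [[-0.507, 0.862, -0.0], [0.862, 0.507, -0.0], [0.0, -0.0, -1.0]]
ft_force: [-1.0, 0.0, -0.3]
gripper_width: 83.5
gripper_force: 0.0
```

Run:
```python
from h import *
s=robot.get_state();print(s["tool_pos"],s["clock"])
R=s["ee_rot"];print(((R.T@(np.array([445.1,252,3.5])-s["tool_pos"]))/80).round(3))
a=robot.snapshot("side")[150:270,310:470,::-1];cv2.imwrite("pics/c6.png",cv2.resize(a,(800,600),interpolation=cv2.INTER_CUBIC))
```

```text
[444.58555988 251.20689405  57.76469114] 20.3
[0.005 0.011 0.678]
```

View pics/c6.png

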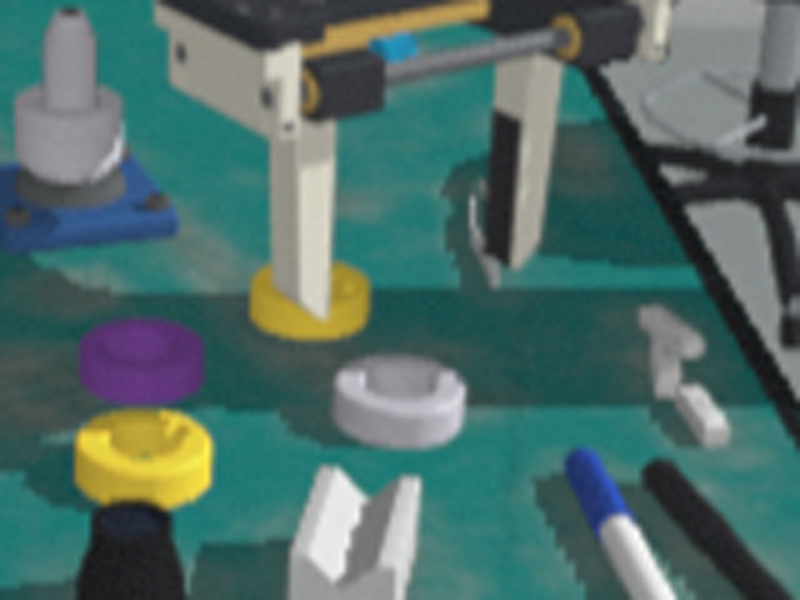

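The gripper straddles the thin ring (crop 400,400) with clearance. Descending and closing.

Request:
{"op": "carry_out", "data": {
  "commands": [
    [0.9, 0.005, 0.01, 0.08, 0],
    [0.9, 0.005, 0.01, 0.16, 0],
    [0.9, 0.005, 0.01, 0.24, 0],
    [0.9, 0.005, 0.01, 0.32, 0],
    [0.9, 0.005, 0.01, 0.4, 0],
    [0.9, 0.005, 0.01, 0.48, 0],
    [0.9, 0.005, 0.01, 0.56, 0],
    [0.9, 0.005, 0.01, 0.62, 0],
    [0.9, 0.005, 0.01, 0.66, 0],
    [0.9, 0.005, 0.01, 0.68, 0]
  ]
}}

```text
clock: 21.18
tool_pos: [445.4, 251.2, 3.1]
ee_rot: [[-0.507, 0.862, -0.0], [0.862, 0.507, -0.0], [0.0, -0.001, -1.0]]
ft_force: [-0.6, -0.2, -0.5]
gripper_width: 83.8
gripper_force: 0.0
```

Request:
{"op": "carry_out", "data": {
  "commands": [
    [0.6, 0, 0, 0, 0],
    [0.6, 0, 0, 0, 0],
    [0.55, 0, 0, 0, 0],
    [0.55, 0, 0, 0, 0],
    [0.4, 0, 0, 0, 0],
    [0.4, 0, 0, 0, 0],
    [0.3, 0, 0, 0, 0],
    [0, 0, 0, 0, 0],
    [0, 0, 0, 0, 0],
    [0, 0, 0, 0, 0]
  ],
  "force": 20
}}

```text
clock: 22.02
tool_pos: [445.6, 251.3, 3.8]
ee_rot: [[-0.507, 0.862, 0.0], [0.862, 0.507, 0.0], [-0.0, 0.0, -1.0]]
ft_force: [0.3, -0.6, 3.3]
gripper_width: 49.1
gripper_force: 20.0
```

Request:
{"op": "carry_out", "data": {
  "commands": [
    [0, 0, 0, -0.05, 0],
    [0, 0, 0, -0.1, 0],
    [0, 0, 0, -0.2, 0],
    [0, 0, 0, -0.3, 0],
    [0, 0, 0, -0.4, 0],
    [0, 0, 0, -0.52, 0],
    [0, 0, 0, -0.64, 0],
    [0, 0, 0, -0.76, 0],
    [0, 0, 0, -0.88, 0],
    [0, 0, 0, -1, 0]
  ]
}}

```text
clock: 22.85
tool_pos: [445.5, 251.3, 84.8]
ee_rot: [[-0.507, 0.862, 0.0], [0.862, 0.507, 0.0], [0.0, 0.0, -1.0]]
ft_force: [0.0, -0.1, -2.1]
gripper_width: 49.2
gripper_force: 20.0
```

Request:
{"op": "carry_out", "data": {
  "commands": [
    [0, -0.1, 0, -0.05, 0],
    [0, -0.2, 0, -0.1, 0],
    [0, -0.3, 0, -0.15, 0],
    [0, -0.4, 0, -0.2, 0],
    [0, -0.5, 0.01, -0.25, 0],
    [0, -0.6, 0.02, -0.3, 0],
    [0, -0.7, 0.03, -0.35, 0],
    [0, -0.8, 0.04, -0.4, 0],
    [0, -0.9, 0.04, -0.45, 0],
    [0, -1, 0.04, -0.5, 0]
  ]
}}

```text
clock: 23.68
tool_pos: [489.3, 183.3, 124.0]
ee_rot: [[-0.507, 0.862, -0.0], [0.862, 0.507, -0.0], [0.0, -0.0, -1.0]]
ft_force: [0.0, 0.5, -0.5]
gripper_width: 49.0
gripper_force: 20.0
```

Request:
{"op": "carry_out", "data": {
  "commands": [
    [0, -0.1, 0, 0, 0],
    [0, -0.2, 0, 0, 0],
    [0, -0.3, 0, 0, 0],
    [0, -0.4, 0, 0, 0],
    [0, -0.5, 0.01, 0, 0],
    [0, -0.6, 0.02, 0, 0],
    [0, -0.7, 0.03, 0, 0],
    [0, -0.8, 0.04, 0, 0],
    [0, -0.9, 0.04, 0, 0],
    [0, -1, 0.04, 0, 0]
  ]
}}

```text
clock: 24.52
tool_pos: [532.6, 116.0, 123.6]
ee_rot: [[-0.507, 0.862, -0.0], [0.862, 0.507, -0.0], [0.0, -0.0, -1.0]]
ft_force: [0.8, 1.1, -1.4]
gripper_width: 49.0
gripper_force: 20.0
```

Request:
{"op": "carry_out", "data": {
  "commands": [
    [0, -0.1, 0, 0, 0],
    [0, -0.2, 0, 0, 0],
    [0, -0.3, 0, 0, 0],
    [0, -0.4, 0, 0, 0],
    [0, -0.5, 0.01, 0, -0.007],
    [0, -0.6, 0.02, 0, -0.015],
    [0, -0.7, 0.03, 0, -0.022],
    [0, -0.85, 0.042, 0, -0.03],
    [0, -1, 0.042, 0, -0.037],
    [0, -1, 0.042, 0, -0.037]
  ]
}}

```text
clock: 25.35
tool_pos: [576.5, 47.8, 123.6]
ee_rot: [[-0.693, 0.721, 0.0], [0.721, 0.693, -0.0], [-0.0, -0.0, -1.0]]
ft_force: [-0.1, 0.3, -2.2]
gripper_width: 49.5
gripper_force: 20.0
```

Run:
```python
from h import *
a=robot.snapshot("side")[90:200,260:390,::-1];cv2.imwrite("pics/c7.png",cv2.resize(a,(650,550),interpolation=cv2.INTER_CUBIC))
s=robot.get_state();p=s["tool_pos"];print(p,s["clock"],s["ft_force"],s["gripper_width"])
R=s["ee_rot"];print(((R.T@(np.array([575.9,49.1,100])-p))/80).round(3))
```

```text
[576.01600654  48.58485147 123.54424449] 25.4 [-0.32854891  0.27667761 -1.16717837] 48.62257455822952
[0.006 0.003 0.294]
```

View pics/c7.png

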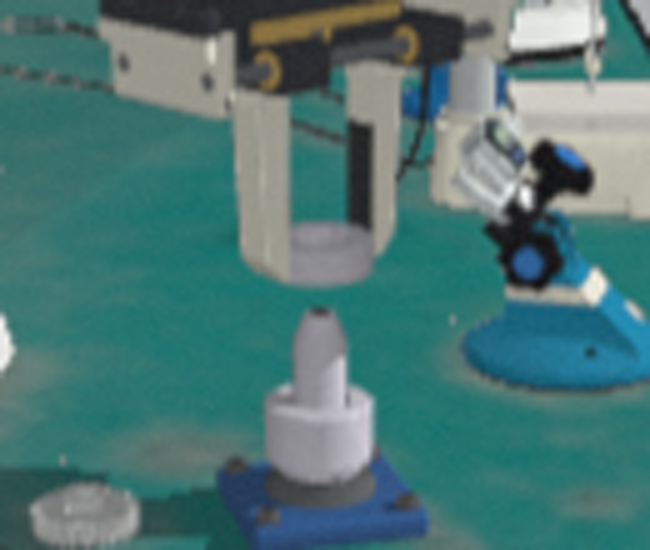

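The thin ring is level in the grip and lined up over the arbor, its right edge (375) over the seated ring's right edge. Descending.

Request:
{"op": "carry_out", "data": {
  "commands": [
    [0, 0.005, 0.003, 0.04, 0],
    [0, 0.005, 0.003, 0.08, 0],
    [0, 0.005, 0.003, 0.12, 0],
    [0, 0.005, 0.003, 0.16, 0],
    [0, 0.005, 0.003, 0.2, 0],
    [0, 0.005, 0.003, 0.24, 0],
    [0, 0.005, 0.003, 0.28, 0],
    [0, 0.005, 0.003, 0.31, 0],
    [0, 0.005, 0.003, 0.34, 0],
    [0, 0.005, 0.003, 0.36, 0]
  ]
}}

```text
clock: 26.23
tool_pos: [575.5, 49.9, 94.5]
ee_rot: [[-0.692, 0.722, -0.0], [0.722, 0.692, -0.0], [0.0, -0.0, -1.0]]
ft_force: [-0.0, -0.3, -1.3]
gripper_width: 49.0
gripper_force: 20.0
```

Request:
{"op": "carry_out", "data": {
  "commands": [
    [0, 0, 0, 0.02, 0],
    [0, 0, 0, 0.04, 0],
    [0, 0, 0, 0.06, 0],
    [0, 0, 0, 0.08, 0],
    [0, 0, 0, 0.1, 0],
    [0, 0, 0, 0.12, 0],
    [0, 0, 0, 0.14, 0],
    [0, 0, 0, 0.165, 0],
    [0, 0, 0, 0.19, 0],
    [0, 0, 0, 0.21, 0]
  ]
}}

```text
clock: 27.07
tool_pos: [575.9, 49.0, 78.4]
ee_rot: [[-0.692, 0.722, 0.001], [0.722, 0.692, -0.002], [-0.002, -0.0, -1.0]]
ft_force: [0.5, -9.0, 3.5]
gripper_width: 48.9
gripper_force: 20.0
```

Request:
{"op": "carry_out", "data": {
  "commands": [
    [0, -0.006, -0.005, 0, 0],
    [0, -0.012, -0.01, 0, 0],
    [0, -0.017, -0.016, 0, 0],
    [0, -0.017, -0.016, 0, 0],
    [0, -0.017, -0.016, 0.01, 0],
    [0, -0.017, -0.016, 0.02, 0],
    [0, -0.017, -0.016, 0.03, 0],
    [0, -0.017, -0.016, 0.04, 0],
    [0, -0.017, -0.016, 0.05, 0],
    [0, -0.017, -0.016, 0.05, 0]
  ]
}}

```text
clock: 27.9
tool_pos: [575.5, 48.0, 73.9]
ee_rot: [[-0.692, 0.722, -0.0], [0.722, 0.692, 0.0], [0.0, -0.0, -1.0]]
ft_force: [0.4, -0.3, -1.2]
gripper_width: 48.9
gripper_force: 20.0
```

Request:
{"op": "carry_out", "data": {
  "commands": [
    [0, 0, 0, 0.006, 0],
    [0, 0, 0, 0.012, 0],
    [0, 0, 0, 0.018, 0],
    [0, 0, 0, 0.024, 0],
    [0, 0, 0, 0.03, 0],
    [0, 0, 0, 0.036, 0],
    [0, 0, 0, 0.042, 0],
    [0, 0, 0, 0.048, 0],
    [0, 0, 0, 0.052, 0],
    [0, 0, 0, 0.052, 0]
  ]
}}

```text
clock: 28.73
tool_pos: [575.9, 47.9, 69.9]
ee_rot: [[-0.692, 0.722, 0.001], [0.722, 0.692, -0.0], [-0.001, 0.0, -1.0]]
ft_force: [4.0, -2.4, -3.1]
gripper_width: 48.9
gripper_force: 20.0
```

Request:
{"op": "carry_out", "data": {
  "commands": [
    [0, -0.005, 0.002, 0, 0],
    [0, -0.01, 0.003, 0, 0],
    [0, -0.01, 0.003, 0, 0],
    [0, -0.01, 0.003, 0.006, 0],
    [0, -0.01, 0.003, 0.012, 0],
    [0, -0.01, 0.003, 0.018, 0],
    [0, -0.01, 0.003, 0.024, 0],
    [0, -0.01, 0.003, 0.028, 0],
    [0, -0.01, 0.003, 0.028, 0],
    [0, -0.01, 0.003, 0.028, 0]
  ]
}}

```text
clock: 29.57
tool_pos: [576.3, 47.6, 67.7]
ee_rot: [[-0.692, 0.722, -0.0], [0.722, 0.692, -0.0], [-0.0, -0.0, -1.0]]
ft_force: [1.4, -1.9, -1.0]
gripper_width: 49.0
gripper_force: 20.0
```

```bash
python3 -c "
from h import *
s=robot.get_state();print(s['tool_pos'],s['ft_force'].round(1),s['torque'].round(2),s['clock'])"
```

```text
[576.31699817  47.56788672  67.66444551] [ 1.4 -1.9 -1. ] [-0.35 -0.28  0.06] 29.5667
```

Request:
{"op": "carry_out", "data": {
  "commands": [
    [0, -0.006, 0, 0.006, 0],
    [0, -0.006, 0, 0.012, 0],
    [0, -0.006, 0, 0.018, 0],
    [0, -0.006, 0, 0.024, 0],
    [0, -0.006, 0, 0.03, 0],
    [0, -0.006, 0, 0.036, 0],
    [0, -0.006, 0, 0.042, 0],
    [0, -0.006, 0, 0.048, 0],
    [0, -0.006, 0, 0.052, 0],
    [0, -0.006, 0, 0.052, 0]
  ]
}}

```text
clock: 30.4
tool_pos: [576.6, 47.2, 63.4]
ee_rot: [[-0.692, 0.722, -0.0], [0.722, 0.692, -0.0], [0.0, -0.0, -1.0]]
ft_force: [0.7, -0.3, -0.8]
gripper_width: 49.0
gripper_force: 20.0
```

Request:
{"op": "carry_out", "data": {
  "commands": [
    [0, 0, 0, 0.004, 0],
    [0, 0, 0, 0.008, 0],
    [0, 0, 0, 0.012, 0],
    [0, 0, 0, 0.016, 0],
    [0, 0, 0, 0.02, 0],
    [0, 0, 0, 0.023, 0],
    [0, 0, 0, 0.026, 0],
    [0, 0, 0, 0.026, 0],
    [0, 0, 0, 0.026, 0],
    [0, 0, 0, 0.026, 0]
  ]
}}

```text
clock: 31.23
tool_pos: [576.7, 47.2, 61.8]
ee_rot: [[-0.692, 0.722, 0.0], [0.722, 0.692, -0.0], [-0.0, 0.0, -1.0]]
ft_force: [-1.9, -0.5, 5.4]
gripper_width: 48.7
gripper_force: 20.0
```

Run:
```python
from h import *
a=robot.snapshot("side")[110:200,280:370,::-1];cv2.imwrite("pics/c8.png",cv2.resize(a,(600,600),interpolation=cv2.INTER_CUBIC))
```

```text
(no output)
```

View pics/c8.png

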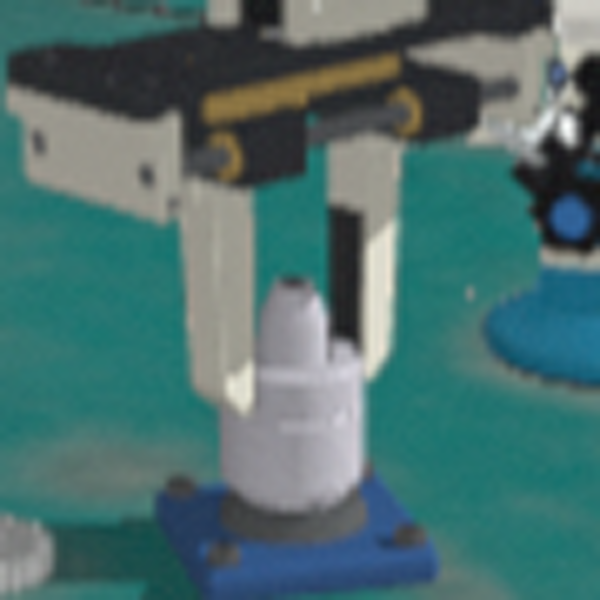

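The thin ring sits flush on the thick one, with a thin seam at crop row about 420, and it made contact at exactly the expected height. Releasing and backing off.

Request:
{"op": "carry_out", "data": {
  "commands": [
    [0.6, 0, 0, 0, 0],
    [0.7, 0, 0, 0, 0],
    [0.75, 0, 0, 0, 0],
    [0.75, 0, 0, 0, 0],
    [0.75, 0, 0, 0, 0],
    [0.75, 0, 0, 0, 0],
    [0.75, 0, 0, 0, 0],
    [0.75, 0, 0, 0, 0],
    [0.75, 0, 0, 0, 0],
    [0.75, 0, 0, 0, 0]
  ]
}}

```text
clock: 32.12
tool_pos: [576.7, 47.2, 61.5]
ee_rot: [[-0.692, 0.722, 0.0], [0.722, 0.692, -0.0], [-0.0, 0.0, -1.0]]
ft_force: [-0.2, 0.1, -0.1]
gripper_width: 69.6
gripper_force: 0.0
```

Request:
{"op": "carry_out", "data": {
  "commands": [
    [0.75, 0, 0, -0.05, 0],
    [0.75, 0, 0, -0.1, 0],
    [0.75, 0, 0, -0.2, 0],
    [0.75, 0, 0, -0.3, 0],
    [0.75, 0, 0, -0.4, 0],
    [0.75, 0, 0, -0.5, 0],
    [0.75, 0, 0, -0.6, 0],
    [0.75, 0, 0, -0.7, 0],
    [0.75, 0, 0, -0.8, 0],
    [0.75, 0, 0, -0.8, 0]
  ]
}}

```text
clock: 32.95
tool_pos: [577.3, 47.3, 127.5]
ee_rot: [[-0.692, 0.722, 0.002], [0.722, 0.692, 0.0], [-0.001, 0.002, -1.0]]
ft_force: [-0.2, -0.2, -0.3]
gripper_width: 69.7
gripper_force: 0.0
```

Run:
```python
from h import *
a=robot.snapshot("side")[130:200,290:360,::-1];cv2.imwrite("pics/c9.png",cv2.resize(a,(560,560),interpolation=cv2.INTER_CUBIC))
for z in(30,58,74): print((np.array(proj("side",(576,49+23,z)))-[290,130])*8)
```

```text
[273.15285022 443.72255428]
[272.87715114 351.6123878 ]
[272.71691758 298.07887457]
```

View pics/c9.png

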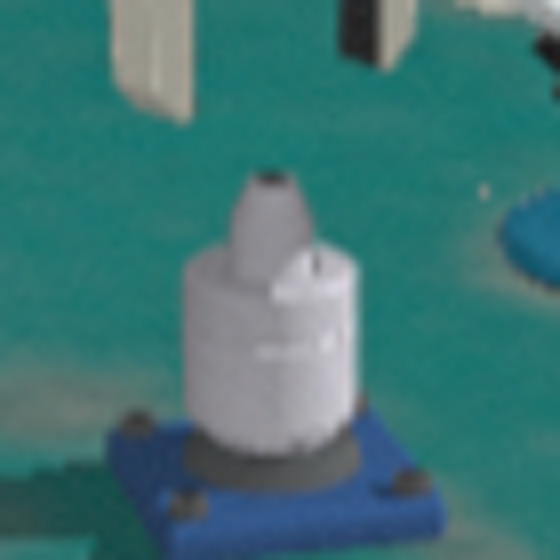

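Both rings are stacked flush: seam near row 352, top front edge near 298 and bottom near 444, all as predicted. The gripper is clear.

```bash
python3 -c "
from workcell import robot
print(robot.finish_job())"
```

```text
the job is handed in; nothing more can be done
None
```

Both rings are keyed on the arbor and released, the thick one down on the shoulder and the thin one flush on top; I handed the job in at about 33 s, and no verdict was returned.

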